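# Pull the tube block out of a dry-block heater with its quarter-turn puller

### The arm

A 6-joint arm with a two-finger parallel gripper is mounted at the origin on a cart in front of the work surface, level with it; the furniture and walls round the work are solid. World frame = base frame: x ahead of the robot, y to its left, z up, the work surface at z = 0. Lengths are in m, angles in rad, forces in N, time in s.
With the tool pointing down it reaches from about 0.35 to 0.975 m from the base axis. Payload 4.9 kg.
Tool frame: the origin (TCP) lies midway between the tips of the shut fingers; the grasp point (between the pads) lies 19 mm behind it; z points along the fingers, y is the line along which they close (so a half turn about z gives the same grasp; the last joint's range is limited). The gripper opens to 85 mm and grips with 20 to 120 N. Pads are 22 mm wide; open, the fingers measure 114 mm over their backs; the gripper's body (76 mm by 85 mm) begins 54 mm behind the grasp point. The pads swing forward as they close: fully open they stand 13 mm farther back than shut.
Start: joints at [-1.408, 0.053, 1.613, -0, 1.476, -0.119], TCP at [0.174, -0.6, 0.231] pointing down, gripper open.
Joint ranges: [-3.01, 3.01], [-1.01, 2.22], [0.06, 2.58], [-1.02, 4.17], [0.09, 2.62], [-3.14, 3.14]. Speed limits (rad/s): [2.57, 2.57, 3.14, 3.14, 3.14, 3.14].

### API

Orientations are given as a unit quaternion [w, x, y, z].
In Python, from plant import * gives the robot as it stands.
- The arm moves only by the tool jog_arm, never from a script. Its argument "targets" is a list of rows, each a list of 3 entries, a list of its own where there are three numbers: the shift along the tool's x, y, z in units of 25 mm (1.0 is 25 mm), then the turn, a rotation vector about the tool's x, y, z in units of 8 degrees (1.0 is 8 degrees), then the opening in per cent of the stroke, from 0 (shut) to 100 (fully open). A call has 1 to 8 rows; each row is the pose to reach, as a shift and turn from the pose commanded when the call began, along the tool's axes at that moment; what a row does not reach only later rows make up. A row lasts 1/8 s, in which the tool goes at most 62.5 mm and 10.7 degrees, less where a joint would pass 70% of its speed; a pose out of reach is approached as far as the arm can. A call with a gripper value outside its range is refused whole. The fingers move at their own pace and stop on an object; the grip force is fixed at half the most. Time passes only in rows, so rows that repeat a pose let the fingers close. It gives the time, the measured TCP pose, the force, the opening and the grip force at its end, in the units of the state.
- state(): the state, without advancing time (a new reading comes with each control period).
- grab_frame(name): name is "side" or "top" or "wrist"; returns (picture, depth): 480x640x3 uint8, red, green, blue; 480x640 float32, m along the optical axis (not along the pixel's ray), 0 where there is no reading.
- camera_params(name): a dict with "fovy" (degrees; the focal length in pixels is half the picture's height over the tangent of half this angle, whatever the lens; pixels are square), "cx", "cy" (the principal point, pixels), "rvec" (rotation vector, rad) and "tvec" (3), from world to camera coordinates, as OpenCV has them; the wrist camera has in their place "hand_eye" (4x4, takes a point from camera to tool coordinates, whose origin is the TCP and whose axes are the flange's). Camera axes: x right, y down, z forward; pixel columns grow to the right and rows downward; lengths in m; the calibration is good to about 2 mm. A picture is of the moment at which its call begins: read the wrist's pose just before it. camera_params takes no time and is no camera call.
- job_done(): hands the job in; it is judged then, once.
The state is a dict: "time": time; "joint_pos": joint angles; "joint_vel": joint speeds; "joint_efforts": joint torques, N m; "tool_pos": TCP position; "tool_rot": TCP orientation; "contact_force": force on the tool from outside, world axes, zero at the start; "ft_torque": the same for the moment, N m; "gripper_width": opening from 0.0 (shut) to 1.0 (fully open); "grasp_force": force on a finger pad.
Only numpy, scipy, OpenCV 4.12 (cv2) and the standard library are available. Lean on these libraries where they do the work, as an engineer would, in place of code of your own. Each camera call takes 0.05 s, during which the arm holds its last target. There are 200 camera calls.

### The job

Take the orange-handled puller from its stand, lower its foot through the slot of the bare-metal block with four tube holes and turn it a quarter turn clockwise to lock it, its red lines facing the block's red dots. Pull the block straight up out of the heater with the puller, not with the fingers on the block, and set it down upright and flat in the steel tray before letting go, leaving the puller locked and standing in it. Leave the blue block in its well and the specimen cups where they are.

Things in the scene. Friction and masses are not known exactly. Their poses are not given: they have to be found in the camera images.
- puller_grip (a point): centre of the puller's flat orange handle, 42 x 16 x 30 mm along its x, y, z (grip across the 16 mm, along y); z is the puller's axis, up. The puller is 100 mm tall, 0.12 kg; its round steel collar (44 mm dia, 6 mm thick, red lines on top along x) has its underside 66 mm below this point, the foot's underside is 85 mm below. It is the same after half a turn
- puller: the puller as a whole; origin at the centre of the underside of its foot, on its axis, axes as puller_grip. The foot is a bar 28 mm long along x, 8 mm wide along y, 8 mm high, under a rod of 8 mm dia; its underside is 19 mm below the collar's
- puller_stand: fixed grey stand, 78 x 66 mm foot, top 34 mm above its origin (centre of its underside); the puller stands upright in its keyed slot (34 x 13 mm, long along the stand's x), the collar resting on top and the foot 19 mm below the top; lift it straight up to free it
- heater: fixed grey dry-block heater, 150 x 190 x 80 mm, display on its front (-x). Origin on the bench, midway between the two wells; the heater reaches 80 mm ahead of it to -x and 60 mm behind it; two open-topped wells 70 mm square at y = +45 and -45 mm, well floor 35 mm and rim 80 mm above the origin
- tube_block: loose bare-metal block, four tube holes, 66 x 66 x 45 mm, 0.3 to 0.5 kg, in either well (2 mm play), top flush with the heater's rim; origin: centre of underside. Slot in the middle of its top, 38 mm along its x by 15 mm, through an 8 mm plate over a 15 mm high cavity. Foot goes in along x, turns 90 deg clockwise from above to lie along y (stops, 20 deg play); it has 3 mm play in height
- blank_block: the other block, painted blue, no tube holes, same size and slot, in the other well; stays there. On both blocks two red dots on the top, 27 mm from the middle along the block's y, mark the locked direction, and a block is the same after half a turn
- tray_floor (a point): centre of the floor of the fixed steel tray, 150 x 150 mm outside, walls 4 mm thick, floor 4 mm above the bench, rim 8 mm above the floor; x and y along its sides
- cup_red: specimen cup with red lid, 65 mm dia, 64 mm tall, behind the heater; origin centre of its underside; bystander
- cup_yellow: specimen cup with yellow lid, 65 mm dia, 64 mm tall, behind the heater; origin centre of its underside; bystander
Not all that is in view belongs to the job. Leave any turquoise look-alike of the puller alone.

How it is judged:
By the outcome, as a careful person would: the job done as asked, in the order asked, and still so for the second after the job is handed in, with the robot touching nothing.
It also fails if it takes over 48 s, if anything falls off the work surface, if the arm or the gripper's body presses on something with over 40 N, if the wrist force passes 120 N, or if a joint passes its speed limit or range.

## Working session

There is one attempt and no reset: what is moved stays moved. The work goes in short steps, Python scripts to look and compute and a tool call to move; the robot and the scene stay as the last step left them, time stands still between calls to the robot, and variables do not carry over. Pictures are saved under pics/ and viewed, at most 10 in all, crops included, and the job is handed in when it is done.

Besides the shell and the picture viewer there is one more tool, called after "Emit:" as name(argument=value, ...) on one line, values as JSON. jog_arm: Moves the arm, as the interface text tells. Its arguments: {"type":"object","properties":{"targets":{"type":"array"}},"required":["targets"]}

```bash
ls; mkdir -p pics
cat > h.py <<'E'
from plant import *
import numpy as np, cv2
from scipy.spatial.transform import Rotation as R
def RT(q): return R.from_quat([q[1],q[2],q[3],q[0]])
def grab(n):
    s=state(); im,d=grab_frame(n); np.savez('last_%s.npz'%n,im=im,d=d,p=s['tool_pos'],q=s['tool_rot']); return im,d
def px(n,u,v,z=None):
    "world point of pixel; z: plane height instead of depth"
    L=np.load('last_%s.npz'%n); c=camera_params(n); f=240/np.tan(np.radians(c['fovy'])/2)
    ray=np.array([(u-c['cx'])/f,(v-c['cy'])/f,1.])
    if n=='wrist':
        H=np.array(c['hand_eye']); T=np.eye(4); T[:3,:3]=RT(L['q']).as_matrix(); T[:3,3]=L['p']; M=T@H
    else:
        M=np.eye(4); r=R.from_rotvec(c['rvec']).as_matrix().T; M[:3,:3]=r; M[:3,3]=-r@np.array(c['tvec'])
    o=M[:3,3]; dr=M[:3,:3]@ray
    if z is None:
        w=L['d'][int(v)-1:int(v)+2,int(u)-1:int(u)+2]; w=w[w>0]; k=np.median(w) if len(w) else 0
    else: k=(z-o[2])/dr[2]
    return o+k*dr
def save(im,name): cv2.imwrite('pics/'+name,im[:,:,::-1])
E
python3 - <<'E'
from h import *
for n in('top','side'):
    im,d=grab(n); save(im,n+'1.png'); print(camera_params(n))
print(camera_params('wrist')); print(state())
E
```

```text
pics
{'fovy': 56.49040708889617, 'cx': 325.89055907458715, 'cy': 233.25302132110914, 'rvec': array([ 2.13668925, -2.15754984,  0.13998851]), 'tvec': array([0.02648101, 0.56026345, 0.90816962])}
{'fovy': 52.88457494142528, 'cx': 312.8987624150932, 'cy': 236.05506257817646, 'rvec': array([ 2.23046735, -0.12433032,  0.04251818]), 'tvec': array([-0.54909228,  0.11089866,  1.11220454])}
{'fovy': 61.18764278380409, 'cx': 325.6038405447843, 'cy': 239.09284304438043, 'hand_eye': array([[-6.81722831e-04, -9.59126398e-01, -2.82977185e-01,
         7.27342923e-02],
       [ 9.99999718e-01, -5.64672819e-04, -4.95199043e-04,
        -4.70371055e-04],
       [ 3.15168950e-04, -2.82977443e-01,  9.59126513e-01,
        -1.43564096e-01],
       [ 0.00000000e+00,  0.00000000e+00,  0.00000000e+00,
         1.00000000e+00]])}
{'time': 0.1, 'joint_pos': array([-1.40800869e+00,  5.33292457e-02,  1.61413016e+00,  5.42798530e-06,
        1.47596676e+00, -1.18985604e-01]), 'joint_vel': array([-0.00182912, -0.00091829, -0.0032294 ,  0.0019824 ,  0.00049291,
        0.00066709]), 'joint_efforts': array([-1.50898554e-04, -3.94906211e+01, -3.71364284e+01, -2.01501416e-04,
        3.92839414e-03, -8.85231941e-06]), 'tool_pos': array([ 0.17370901, -0.59980987,  0.23017797]), 'tool_rot': array([-9.16598346e-04,  9.90091506e-01,  1.40420689e-01, -1.73754351e-05]), 'contact_force': array([-0.60023625, -0.20684368, -0.03387472]), 'ft_torque': array([ 0.00806174,  0.04264673, -0.0032553 ]), 'grasp_force': 0.0, 'gripper_width': 0.9963448842994215}
```

View pics/top1.png

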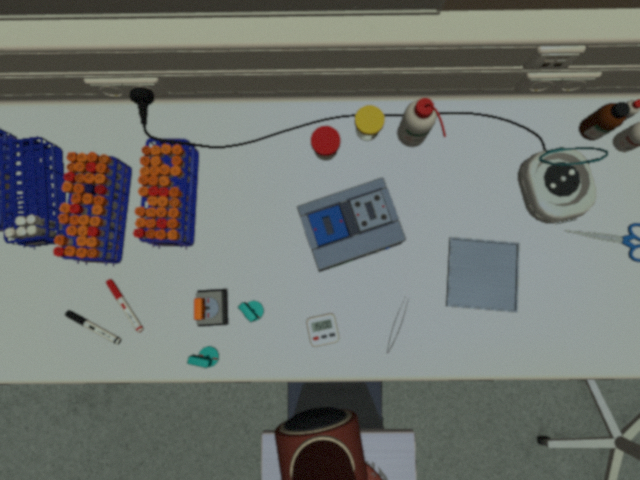

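View pics/side1.png

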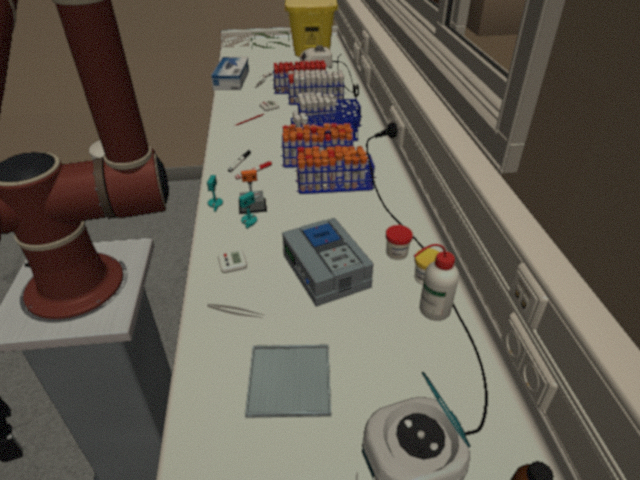

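The top view shows the orange puller in its grey stand at (205,307). The turquoise look-alikes are at (250,311) and (205,356), and I'll leave those alone. The heater is at (350,223), with the blue block at (327,226) and the bare block with four holes at (370,209). The tray is at (483,274) and the cups at (325,141) and (369,120). I'll confirm with an enlarged crop.

Run:
```python
from h import *
L=np.load('last_top.npz'); im=L['im']
a=cv2.resize(im[275:345,180:270],None,fx=6,fy=6,interpolation=cv2.INTER_CUBIC)[:, :400]
b=cv2.resize(im[170:275,290:410],None,fx=4,fy=4,interpolation=cv2.INTER_CUBIC)[:, :]
c=np.zeros((420,800,3),np.uint8); c[:, :320]=a[:, :320]; c[:420,320:800]=b[:420]
save(c,'crop1.png')
for n,u,v in [('handle',200,308),('cups',325,141),('blue',317,226),('bare',370,222),('tray',483,274),('standtop',223,297)]:
    print(n,px('top',u,v).round(4))
for n,u,v,z in [('tray c',450,238,.012),('tray',519,242,.012),('tray',517,311,.012),('tray',446,306,.012),('h',297,206,.08),('h',384,178,.08),('h',405,240,.08),('h',320,270,.08)]:
    print(n,px('top',u,v,z).round(4))
hsv=cv2.cvtColor(im,cv2.COLOR_RGB2HSV)
m=cv2.inRange(hsv,(5,150,120),(18,255,255)); m[:,:185]=0;m[:,240:]=0;m[:280]=0;m[345:]=0
ys,xs=np.nonzero(m); print('orange',xs.mean(),ys.mean(),cv2.minAreaRect(np.c_[xs,ys].astype(np.float32)))
for z in(.12,.133): print(px('top',xs.mean(),ys.mean(),z))
```

```text
handle [0.4085 0.2622 0.114 ]
cups [0.7552 0.021  0.0625]
blue [0.5699 0.0387 0.0796]
bare [ 0.5768 -0.069   0.0806]
tray [ 0.4728 -0.3184  0.0026]
standtop [0.4287 0.2431 0.0105]
tray c [ 0.551  -0.2482  0.012 ]
tray [ 0.5408 -0.3969  0.012 ]
tray [ 0.3935 -0.3827  0.012 ]
tray [ 0.4054 -0.2328  0.012 ]
h [0.6116 0.0793 0.08  ]
h [ 0.6684 -0.0999  0.08  ]
h [ 0.5394 -0.1388  0.08  ]
h [0.4806 0.0333 0.08  ]
orange 198.01360544217687 308.42857142857144 ((198.0, 308.5), (21.0, 6.0), 90.0)
[0.40791159 0.2642046  0.12      ]
[0.40826267 0.26042335 0.133     ]
```

View pics/crop1.png

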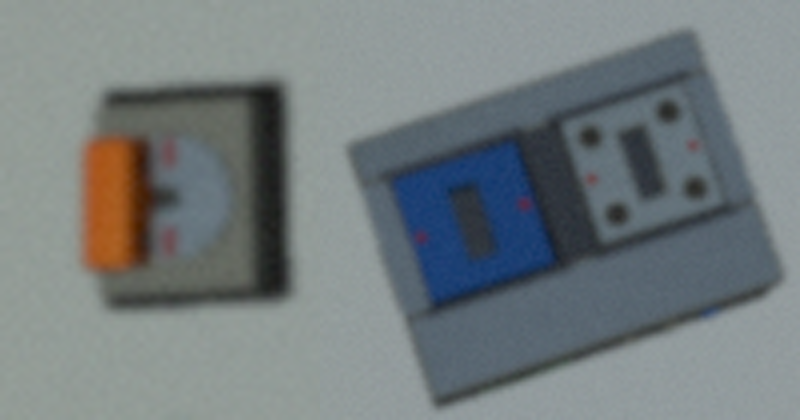

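The crop confirms it. The orange handle has its long side and the red collar lines vertical in the picture, collar centre at about (208.5,307.7). The bare block's slot is at (370,210.5) and its dots at (358,215) and (383.3,206.5).

Run:
```python
from h import *
A=lambda p,q: np.degrees(np.arctan2(*(q-p)[[1,0]]))
col=px('top',208.5,307.7,.04); print('collar',col)
print('handle ang',A(px('top',197,319,.115),px('top',197,298,.115)))
print('lines ang',A(px('top',208,315,.04),px('top',208,300.5,.04)))
print('stand ang',A(px('top',225,323.5,.034),px('top',225,291,.034)))
b=px('top',370,210.5,.08); d1=px('top',358,215,.08); d2=px('top',383.3,206.5,.08)
print('slot',b,'dotmid',(d1+d2)/2,np.linalg.norm(d1-d2),'block x ang',A(d2,d1)-90)
h=[px('top',u,v,.08) for u,v in[(297,206),(384,178),(405,240),(320,270)]]
print('heater ang',A(h[1],h[0])-90,A(h[3],h[0]),A(h[2],h[1]))
t=np.array([px('top',u,v,.012) for u,v in[(450,238),(519,242),(517,311),(446,306)]]); print('tray',t.mean(0),A(t[3],t[0]),A(t[2],t[1]))
print('turq',px('top',250,311),px('top',205,356))
s=state(); T=RT(s['tool_rot']); tgt=np.array([col[0],col[1],.24]); print('d',T.inv().apply(tgt-s['tool_pos'])/.025)
```

```text
collar [0.40704587 0.26573959 0.04      ]
handle ang 1.7362513924012692
lines ang 1.5429059066732027
stand ang 1.2441491333270307
slot [ 0.60066953 -0.06956272  0.08      ] dotmid [ 0.60014695 -0.07090335  0.08      ] 0.054657088078014365 block x ang 18.18692100659355
heater ang 17.575796781664693 19.3651738747988 16.776321794454564
tray [ 0.47265714 -0.31514696  0.012     ] -6.017958062147994 -5.532524609702235
turq [0.40152997 0.16911311 0.09932447] [0.31007455 0.26955577 0.0427123 ]
d [ 18.59242963 -30.66203161  -0.33293305]
```

Emit:
jog_arm(targets=[[[2, -1.8, 0], [0, 0, 0.4], 60], [[4, -3.6, 0], [0, 0, 0.8], 60], [[6, -5.4, 0], [0, 0, 1.2], 60], [[8, -7.2, 0], [0, 0, 1.6], 60], [[10, -9, 0], [0, 0, 1.83], 60], [[12, -10.8, 0], [0, 0, 1.83], 60], [[14, -12.6, 0], [0, 0, 1.83], 60], [[15.6, -14.2, 0], [0, 0, 1.83], 60]])

```text
time: 1.1
tool_pos: [0.4365, -0.1727, 0.231]
tool_rot: [0.0, 1.0, 0.013, 0.0]
contact_force: [0.5, 0.4, 0.4]
gripper_width: 0.601
grasp_force: 0.0
```

Emit:
jog_arm(targets=[[[0, -2.3, 0], [0, 0, 0], 60], [[0, -4.6, 0], [0, 0, 0], 60], [[0, -6.9, 0], [0, 0, 0], 60], [[0, -9.2, 0], [0, 0, 0], 60], [[-0.4, -11.5, 0], [0, 0, 0], 60], [[-0.8, -13.8, 0], [0, 0, 0], 60], [[-1.2, -16, 0], [0, 0, 0], 60], [[-1.2, -16.6, 0], [0, 0, 0], 60]])

```text
time: 2.1
tool_pos: [0.3938, 0.2417, 0.2308]
tool_rot: [0.0, 1.0, 0.015, -0.0]
contact_force: [0.5, -0.3, -0.4]
gripper_width: 0.599
grasp_force: 0.0
```

Run:
```python
from h import *
im,d=grab('wrist'); L=np.load('last_wrist.npz'); print(L['p'],RT(L['q']).as_euler('xyz',degrees=True))
save(im,'w1.png')
```

```text
[0.39381593 0.24171655 0.23084045] [1.79996523e+02 5.00678217e-02 1.75923524e+00]
```

View pics/w1.png

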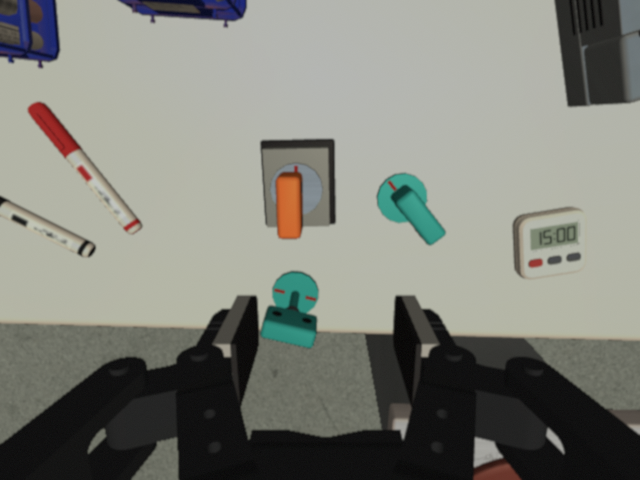

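Orange handle at (289,206), collar centre at (297,186) and stand at (299,184). The turquoise ones are at (402,200) and (295,300).

Run:
```python
from h import *
A=lambda p,q: np.degrees(np.arctan2(*(q-p)[[1,0]]))
im=np.load('last_wrist.npz')['im']; hsv=cv2.cvtColor(im,cv2.COLOR_RGB2HSV)
m=cv2.inRange(hsv,(5,150,100),(18,255,255)); m[:160]=0;m[250:]=0;m[:,:260]=0;m[:,320:]=0
d=np.load('last_wrist.npz')['d']; ys,xs=np.nonzero(m)
P=np.array([px('wrist',u,v) for u,v in zip(xs,ys)]); P=P[P[:,2]>.1]
print(len(P),np.median(P[:,2])); T=P[abs(P[:,2]-np.median(P[:,2]))<.004]
r=cv2.minAreaRect((T[:,:2]*1000).astype(np.float32)); print(r,T.mean(0))
print('collar',px('wrist',297,186,.04))
print('stand corners ang',A(px('wrist',334,223,.034),px('wrist',332,149,.034)))
s=state(); print(s['time'],s['tool_pos'],RT(s['tool_rot']).as_euler('xyz',degrees=True))
```

```text
1467 0.11588299017558984
((410.444091796875, 267.3778991699219), (40.09231185913086, 15.301105499267578), 1.0936692953109741) [0.41102973 0.26714872 0.11568198]
collar [0.4125897  0.26673987 0.04      ]
stand corners ang 3.5582226175758196
2.15 [0.39426817 0.24179484 0.23084129] [-1.79966228e+02  4.64780928e-02  1.71831212e+00]
```

Emit:
jog_arm(targets=[[[0.35, -0.5, 0.4], [0, 0, 0], 60], [[0.67, -0.99, 1.5], [0, 0, 0], 60], [[0.67, -0.99, 3], [0, 0, 0], 60], [[0.67, -0.99, 4.2], [0, 0, 0], 60], [[0.67, -0.99, 5.2], [0, 0, 0], 60], [[0.67, -0.99, 5.9], [0, 0, 0], 60], [[0.67, -0.99, 6.1], [0, 0, 0], 60], [[0.67, -0.99, 6.1], [0, 0, 0], 60]])

```text
time: 3.15
tool_pos: [0.4116, 0.2644, 0.0792]
tool_rot: [-0.0, 1.0, 0.013, 0.0]
contact_force: [0.8, -0.5, 0.2]
gripper_width: 0.596
grasp_force: 0.0
```

Emit:
jog_arm(targets=[[[0, 0, 0], [0, 0, 0], 0], [[0, 0, 0], [0, 0, 0], 0], [[0, 0, 0], [0, 0, 0], 0], [[0, 0, 0], [0, 0, 0], 0], [[0, 0, 0], [0, 0, 0], 0], [[0, 0, 0], [0, 0, 0], 0]])

```text
time: 3.9
tool_pos: [0.4117, 0.2649, 0.0795]
tool_rot: [-0.0, 1.0, 0.013, 0.001]
contact_force: [-0.4, 1.1, 5.7]
gripper_width: 0.174
grasp_force: 62.1
```

Emit:
jog_arm(targets=[[[0, 0, -0.4], [0, 0, 0], 0], [[0, 0, -1.1], [0, 0, 0], 0], [[0, 0, -2], [0, 0, 0], 0], [[0, 0, -3], [0, 0, 0], 0], [[0, 0, -4], [0, 0, 0], 0], [[0, 0, -5], [0, 0, 0], 0], [[0, 0, -5.8], [0, 0, 0], 0], [[0, 0, -6.4], [0, 0, 0], 0]])

```text
time: 4.9
tool_pos: [0.4113, 0.2646, 0.2403]
tool_rot: [-0.0, 1.0, 0.013, 0.0]
contact_force: [0.2, 0.5, -1.9]
gripper_width: 0.178
grasp_force: 61.1
```

Emit:
jog_arm(targets=[[[0.3, 1, 0], [0, 0, 0], 0], [[1, 3, 0], [0, 0, -0.3], 0], [[1.8, 5.2, 0], [0, 0, -0.8], 0], [[2.6, 7.4, 0], [0, 0, -1.2], 0], [[3.4, 9.6, 0], [0, 0, -1.6], 0], [[4.1, 11.8, 0], [0, 0, -2.03], 0], [[4.7, 13.6, 0], [0, 0, -2.03], 0], [[4.9, 14.25, 0], [0, 0, -2.03], 0]])

```text
time: 5.9
tool_pos: [0.5431, -0.0906, 0.2384]
tool_rot: [-0.0, 0.988, 0.153, -0.001]
contact_force: [0.4, 1.0, -1.6]
gripper_width: 0.18
grasp_force: 61.2
```

Emit:
jog_arm(targets=[[[0, 0, 0], [0, 0, 0], 0], [[0, 0, 0], [0, 0, 0], 0]])

```text
time: 6.15
tool_pos: [0.5426, -0.087, 0.2386]
tool_rot: [-0.0, 0.988, 0.155, -0.0]
contact_force: [0.0, 0.3, -1.1]
gripper_width: 0.177
grasp_force: 61.1
```

Run:
```python
from h import *
im,d=grab('wrist'); L=np.load('last_wrist.npz'); print(L['p'],RT(L['q']).as_euler('xyz',degrees=True))
save(im,'w2.png')
```

```text
[ 0.54264246 -0.08701039  0.23863037] [-1.79949807e+02  2.26346619e-02  1.78208921e+01]
```

View pics/w2.png

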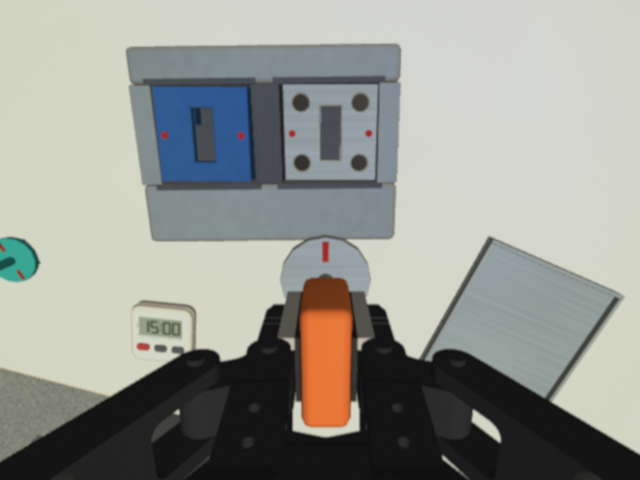

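The wrist view shows the bare block's slot at (330.5,132.5), dots at (292,133) and (368.5,133), and the puller's collar centred at column 325.5 with its front edge at row 236. Handle and block look parallel.

Run:
```python
from h import *
L=np.load('last_wrist.npz');p=L['p'];T=RT(L['q'])
for n,u,v,z in[('slot',330.5,132.5,.08),('d1',292,133,.08),('d2',368.5,133,.08),('e1',282,84,.08),('e2',378,84,.08),('e3',378,181,.08),('e4',285,181,.08),
  ('colfront',325.5,236,p[2]-.039),('colL',281,275,p[2]-.039),('colR',370,275,p[2]-.039)]:
    w=px('wrist',u,v,z); print(n,w.round(4),'tool',(T.inv().apply(w-p)*1000).round(1), px('wrist',u,v).round(4)[2])
```

```text
slot [ 0.604  -0.0703  0.08  ] tool [ 63.7   3.  158.6] 0.0587
d1 [ 0.5952 -0.0439  0.08  ] tool [ 63.3 -24.8 158.6] 0.0815
d2 [ 0.6121 -0.0964  0.08  ] tool [ 63.3  30.4 158.6] 0.0821
e1 [ 0.6249 -0.0279  0.08  ] tool [ 96.4 -30.9 158.6] 0.0754
e2 [ 0.6453 -0.0917  0.08  ] tool [ 96.4  36.  158.6] 0.0757
e3 [ 0.5816 -0.1147  0.08  ] tool [ 28.7  38.4 158.6] 0.0808
e4 [ 0.5604 -0.0488  0.08  ] tool [ 28.7 -30.8 158.6] 0.0669
colfront [ 0.5619 -0.0802  0.1996] tool [20.4 -0.6 39. ] 0.1976
colL [ 0.5367 -0.0657  0.1996] tool [  0.9 -22.   39. ] 0.1996
colR [ 0.5498 -0.1065  0.1996] tool [ 0.9 20.8 39. ] 0.0014
```

Emit:
jog_arm(targets=[[[0.8, 0.05, 0], [0, 0, 0], 0], [[1.8, 0.1, 0.3], [0, 0, 0], 0], [[2.5, 0.14, 1], [0, 0, 0], 0], [[2.6, 0.14, 2], [0, 0, 0], 0], [[2.6, 0.14, 3], [0, 0, 0], 0], [[2.6, 0.14, 3.4], [0, 0, 0], 0], [[2.6, 0.14, 3.4], [0, 0, 0], 0], [[2.6, 0.14, 3.4], [0, 0, 0], 0]])

```text
time: 7.2
tool_pos: [0.6067, -0.0717, 0.1554]
tool_rot: [0.0, 0.988, 0.154, 0.001]
contact_force: [-0.2, 0.2, -0.9]
gripper_width: 0.183
grasp_force: 61.1
```

Run:
```python
from h import *
im,d=grab('wrist'); L=np.load('last_wrist.npz'); print(L['p'],RT(L['q']).as_euler('xyz',degrees=True))
im2,_=grab('side'); c=np.zeros((480,800,3),np.uint8); c[:,:400]=im[:,120:520]; c[:,400:]=cv2.resize(im2[180:310,270:380],(400,480),interpolation=cv2.INTER_CUBIC)
save(c,'w3.png')
```

```text
[ 0.60672496 -0.07170884  0.15540583] [ 1.79930555e+02 -1.17836390e-01  1.77655371e+01]
```

View pics/w3.png

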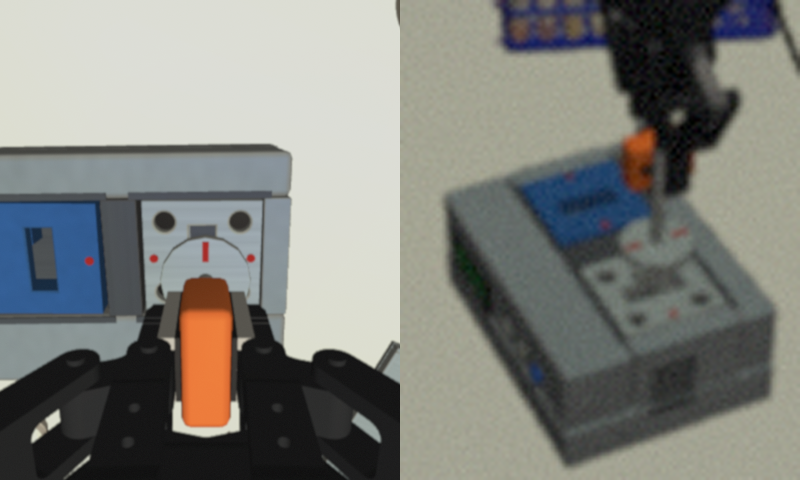

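The dots are at (273.5,259) and (370.5,258), and the collar is centred at column 325.5, so the puller is about 2 mm too far along the tool's +y. I'll check the numbers.

Run:
```python
from h import *
L=np.load('last_wrist.npz');p=L['p'];T=RT(L['q'])
for n,u,v,z in[('d1',273.5,259,.08),('d2',370.5,258,.08),('slotfront',323,226,.08),('colfront',325.5,237,p[2]-.039),('e1',262,201,.08),('e2',383,201,.08)]:
    w=px('wrist',u,v,z); print(n,w.round(4),'tool',(T.inv().apply(w-p)*1000).round(1))
```

```text
d1 [ 0.5942 -0.044   0.08  ] tool [ -3.7 -30.3  75.4]
d2 [ 0.6116 -0.0965  0.08  ] tool [-3.1 25.  75.4]
slotfront [ 0.6213 -0.065   0.08  ] tool [15.7 -2.  75.4]
colfront [ 0.6256 -0.0651  0.1164] tool [19.9 -0.6 39. ]
e1 [ 0.6246 -0.029   0.08  ] tool [ 29.9 -35.4  75.4]
e2 [ 0.6447 -0.0921  0.08  ] tool [29.8 30.9 75.5]
```

Emit:
jog_arm(targets=[[[-0.05, -0.075, 0], [0, 0, 0], 0], [[-0.05, -0.075, 0.25], [0, 0, 0], 0], [[-0.05, -0.075, 0.5], [0, 0, 0], 0], [[-0.05, -0.075, 0.75], [0, 0, 0], 0], [[-0.05, -0.075, 0.95], [0, 0, 0], 0], [[-0.05, -0.075, 1.08], [0, 0, 0], 0], [[-0.05, -0.075, 1.13], [0, 0, 0], 0], [[-0.05, -0.075, 1.13], [0, 0, 0], 0]])

```text
time: 8.3
tool_pos: [0.6044, -0.0704, 0.1257]
tool_rot: [0.0, 0.988, 0.154, 0.0]
contact_force: [0.3, 0.2, -0.9]
gripper_width: 0.174
grasp_force: 61.3
```

Emit:
jog_arm(targets=[[[0, 0, -0.03], [0, 0, 0.6], 0], [[-0.01, 0, -0.03], [0, 0, 1.6], 0], [[-0.01, 0.01, -0.03], [0, 0, 2.8], 0], [[-0.02, 0.01, -0.03], [0, 0, 4], 0], [[-0.03, 0.02, -0.03], [0, 0, 5.2], 0], [[-0.03, 0.02, -0.03], [0, 0, 6.4], 0], [[-0.04, 0.03, -0.03], [0, 0, 7.6], 0], [[-0.05, 0.03, -0.03], [0, 0, 8.6], 0]])

```text
time: 9.3
tool_pos: [0.6034, -0.0716, 0.1265]
tool_rot: [-0.0, 0.901, -0.433, 0.0]
contact_force: [0.3, 0.3, -0.3]
gripper_width: 0.179
grasp_force: 61.1
```

Emit:
jog_arm(targets=[[[0, 0, 0], [0, 0, 0.9], 0], [[0, 0, 0], [0, 0, 1.8], 0], [[0, 0, 0], [0, 0, 2.4], 0], [[0, 0, 0], [0, 0, 2.6], 0], [[0, 0, 0], [0, 0, 2.6], 0], [[0, 0, 0], [0, 0, 2.6], 0]])

```text
time: 10.05
tool_pos: [0.6033, -0.0715, 0.1263]
tool_rot: [-0.0, 0.81, -0.587, 0.0]
contact_force: [-0.0, 0.4, -1.6]
gripper_width: 0.179
grasp_force: 61.1
```

Run:
```python
from h import *
im,d=grab('wrist'); s=state();L=np.load('last_wrist.npz'); print(L['p'],RT(L['q']).as_euler('xyz',degrees=True),s['contact_force'],s['ft_torque'],s['joint_pos'].round(2))
im2,_=grab('side'); c=np.zeros((480,800,3),np.uint8); c[:,:400]=im[:,120:520]; c[:,400:]=cv2.resize(im2[180:310,270:380],(400,480),interpolation=cv2.INTER_CUBIC)
save(c,'w4.png')
```

```text
[ 0.60327363 -0.07153848  0.12632456] [-1.79996277e+02 -1.84481929e-03 -7.18222661e+01] [ 0.06964423 -0.20480421 -0.77371122] [-0.01730551  0.04799943  0.02318943] [-0.24  0.1   1.75  0.    1.3   2.58]
```

View pics/w4.png

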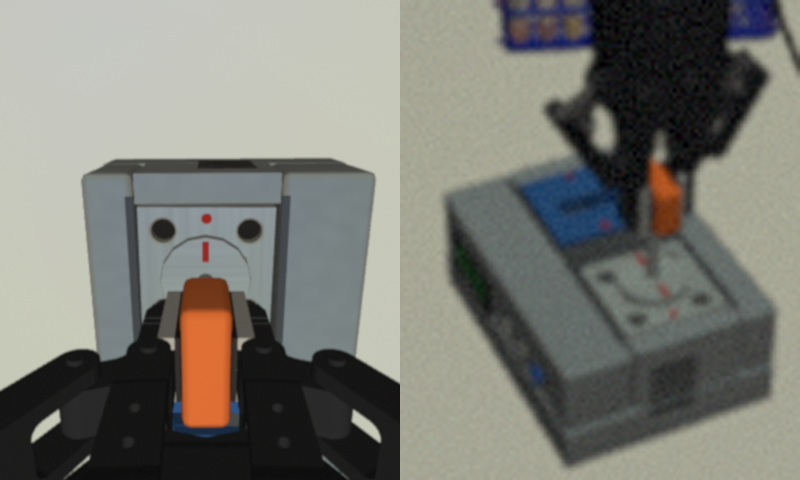

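The puller is locked: its red line at (325,252) points at the dot (326,219), seen from both views. Lifting now.

Emit:
jog_arm(targets=[[[0, 0, -0.1], [0, 0, 0], 0], [[0, 0, -0.2], [0, 0, 0], 0], [[0, 0, -0.5], [0, 0, 0], 0], [[0, 0, -0.9], [0, 0, 0], 0], [[0, 0, -1.4], [0, 0, 0], 0], [[0, 0, -2], [0, 0, 0], 0], [[0, 0, -2.5], [0, 0, 0], 0], [[0, 0, -2.8], [0, 0, 0], 0]])

```text
time: 11.15
tool_pos: [0.6038, -0.0716, 0.198]
tool_rot: [-0.0, 0.81, -0.587, 0.001]
contact_force: [-0.4, 0.4, -4.3]
gripper_width: 0.179
grasp_force: 60.7
```

Emit:
jog_arm(targets=[[[0, 0, -0.2], [0, 0, 0], 0], [[0, 0, -0.4], [0, 0, 0], 0], [[0, 0, -0.4], [0, 0, 0], 0]])

```text
time: 11.52
tool_pos: [0.6034, -0.0715, 0.2065]
tool_rot: [-0.0, 0.81, -0.587, 0.0]
contact_force: [0.8, -0.1, -3.9]
gripper_width: 0.178
grasp_force: 60.7
```

Run:
```python
from h import *
im,d=grab('wrist'); s=state();L=np.load('last_wrist.npz'); print(L['p'],RT(L['q']).as_euler('xyz',degrees=True),s['contact_force'],s['ft_torque'])
im2,_=grab('side'); c=np.zeros((480,800,3),np.uint8); c[:,:400]=im[:,120:520]; c[:,400:]=cv2.resize(im2[180:310,270:380],(400,480),interpolation=cv2.INTER_CUBIC)
save(c,'w5.png')
T=RT(L['q']); g=np.array([.4727,-.3151,0])-s['tool_pos']; print(T.inv().apply(g)/.025)
```

```text
[ 0.60340552 -0.07151923  0.20651483] [-1.79979862e+02 -1.11817621e-02 -7.18519615e+01] [ 0.35865836 -0.29808493 -4.89063754] [-0.0101431   0.01517301 -0.03042091]
[7.63175352 7.99807314 8.24366834]
```

View pics/w5.png

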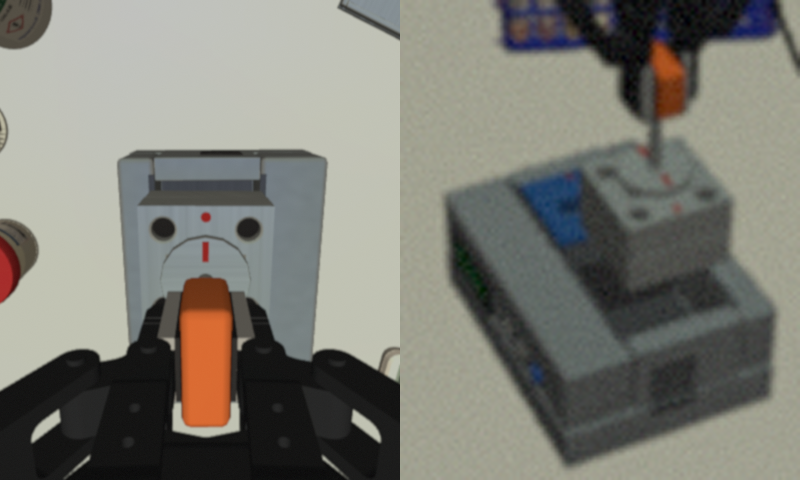

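The block hangs level under the collar and is clear of the rim. Moving to the tray.

Emit:
jog_arm(targets=[[[0.2, 0.2, 0], [0, 0, 0], 0], [[0.7, 0.7, 0], [0, 0, 0], 0], [[1.5, 1.6, 0], [0, 0, 0], 0], [[2.5, 2.6, 0], [0, 0, 0], 0], [[3.5, 3.7, 0], [0, 0, 0], 0], [[4.5, 4.7, 0], [0, 0, 0], 0], [[5.5, 5.8, 0], [0, 0, 0], 0], [[6.4, 6.7, 0], [0, 0, 0], 0]])

```text
time: 12.62
tool_pos: [0.4922, -0.2777, 0.2063]
tool_rot: [0.0, 0.809, -0.587, -0.0]
contact_force: [1.0, -0.7, -4.2]
gripper_width: 0.18
grasp_force: 60.5
```

Emit:
jog_arm(targets=[[[0.6, 0.7, 0], [0, 0, 0], 0], [[1, 1.1, 0], [0, 0, 0], 0], [[1.2, 1.3, 0.3], [0, 0, 0], 0], [[1.2, 1.3, 0.8], [0, 0, 0], 0], [[1.2, 1.3, 1.4], [0, 0, 0], 0], [[1.2, 1.3, 2], [0, 0, 0], 0], [[1.2, 1.3, 2.4], [0, 0, 0], 0], [[1.2, 1.3, 2.5], [0, 0, 0], 0]])

```text
time: 13.62
tool_pos: [0.472, -0.3137, 0.1424]
tool_rot: [-0.0, 0.81, -0.587, -0.001]
contact_force: [-0.5, -0.5, -5.0]
gripper_width: 0.178
grasp_force: 60.5
```

Run:
```python
from h import *
im,d=grab('wrist'); s=state();L=np.load('last_wrist.npz'); print(L['p'],RT(L['q']).as_euler('xyz',degrees=True),s['contact_force'],s['ft_torque'])
im2,_=grab('side'); c=np.zeros((480,800,3),np.uint8); c[:,:400]=im[:,120:520]; c[:,400:]=cv2.resize(im2[300:440,230:350],(400,480),interpolation=cv2.INTER_CUBIC)
save(c,'w6.png')
```

```text
[ 0.47198346 -0.31369463  0.14239099] [ 1.79936052e+02  1.06678009e-01 -7.18320256e+01] [ 0.17260538  0.09552799 -4.70996731] [-0.01455473  0.02825326 -0.04296378]
```

View pics/w6.png

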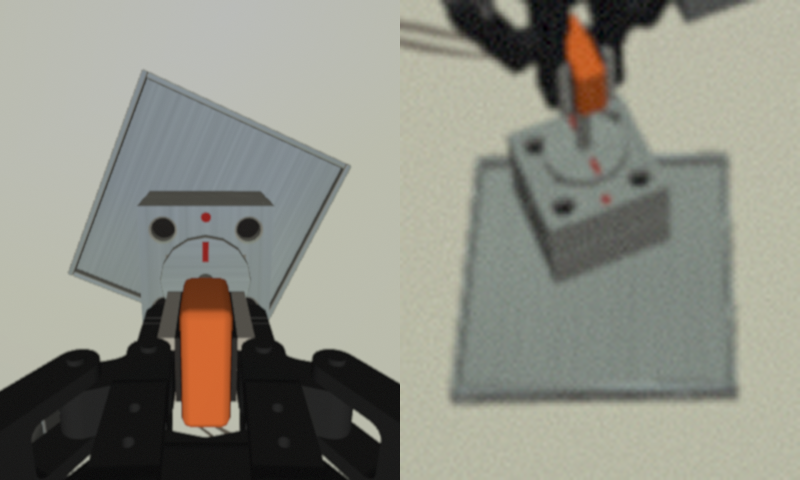

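Block over the tray. Tray corners in the full wrist picture are (265,71), (470,167) and (190,272).

Run:
```python
from h import *
L=np.load('last_wrist.npz');p=L['p'];T=RT(L['q'])
a,b,c=[px('wrist',u,v,.012) for u,v in[(265,71),(470,167),(190,272)]]
print(a,b,c,np.linalg.norm(a-b),np.linalg.norm(a-c)); m=(b+c)/2; print(m,T.inv().apply(m-p)/.025)
e=a-c;print(np.degrees(np.arctan2(e[1],e[0])))
```

```text
[ 0.53991948 -0.3969166   0.012     ] [ 0.39352423 -0.38211877  0.012     ] [ 0.55486855 -0.25036532  0.012     ] 0.1471412456001328 0.14731175604059316
[ 0.47419639 -0.31624204  0.012     ] [ 0.13412707 -0.05815351  5.21533719]
-95.82435176348224
```

Emit:
jog_arm(targets=[[[0.1, 0, 0.3], [0, 0, 0], 0], [[0.15, 0, 0.8], [0, 0, 0], 0], [[0.15, 0, 1.3], [0, 0, 0], 0], [[0.15, 0, 1.5], [0, 0, 0], 0], [[0.15, 0, 1.6], [0, 0, 0], 0], [[0.15, 0, 1.66], [0, 0, 0], 0], [[0.15, 0, 1.72], [0, 0, 0], 0], [[0.15, 0, 1.72], [0, 0, 0], 0]])

```text
time: 14.72
tool_pos: [0.4736, -0.3179, 0.101]
tool_rot: [0.0, 0.81, -0.587, 0.0]
contact_force: [-0.2, 1.3, -4.2]
gripper_width: 0.179
grasp_force: 60.4
```

Emit:
jog_arm(targets=[[[0, 0, 0.03], [0, 0, 0], 0], [[0, 0, 0.06], [0, 0, 0], 0], [[0, 0, 0.06], [0, 0, 0], 0]])

```text
time: 15.1
tool_pos: [0.4735, -0.3179, 0.0992]
tool_rot: [-0.0, 0.81, -0.587, -0.0]
contact_force: [-0.3, 0.3, -4.6]
gripper_width: 0.18
grasp_force: 60.4
```

Emit:
jog_arm(targets=[[[0, 0, 0.03], [0, 0, 0], 0], [[0, 0, 0.06], [0, 0, 0], 0], [[0, 0, 0.09], [0, 0, 0], 0], [[0, 0, 0.09], [0, 0, 0], 0]])

```text
time: 15.6
tool_pos: [0.4738, -0.3182, 0.0975]
tool_rot: [0.0, 0.81, -0.587, 0.0]
contact_force: [0.5, 0.1, -3.0]
gripper_width: 0.174
grasp_force: 60.8
```

Emit:
jog_arm(targets=[[[0, 0, 0.03], [0, 0, 0], 0], [[0, 0, 0.06], [0, 0, 0], 0], [[0, 0, 0.06], [0, 0, 0], 0]])

```text
time: 15.98
tool_pos: [0.4737, -0.318, 0.0957]
tool_rot: [0.0, 0.81, -0.587, 0.0]
contact_force: [-0.6, 0.1, -1.7]
gripper_width: 0.179
grasp_force: 60.9
```

Emit:
jog_arm(targets=[[[0, 0, 0.03], [0, 0, 0], 0], [[0, 0, 0.05], [0, 0, 0], 0], [[0, 0, 0.05], [0, 0, 0], 0]])

```text
time: 16.35
tool_pos: [0.4736, -0.318, 0.0946]
tool_rot: [0.0, 0.81, -0.587, 0.0]
contact_force: [-0.2, -0.3, 0.4]
gripper_width: 0.178
grasp_force: 61.5
```

Emit:
jog_arm(targets=[[[0, 0, 0], [0, 0, 0], 25], [[0, 0, 0], [0, 0, 0], 35], [[0, 0, 0], [0, 0, 0], 50], [[0, 0, 0], [0, 0, 0], 50], [[0, 0, 0], [0, 0, 0], 50]])

```text
time: 16.98
tool_pos: [0.4736, -0.3179, 0.0943]
tool_rot: [-0.0, 0.81, -0.587, 0.0]
contact_force: [0.1, 0.2, -0.7]
gripper_width: 0.499
grasp_force: 0.0
```

Emit:
jog_arm(targets=[[[0, 0, -0.4], [0, 0, 0], 50], [[0, 0, -1.2], [0, 0, 0], 50], [[0, 0, -2.4], [0, 0, 0], 50], [[0, 0, -3.6], [0, 0, 0], 50], [[0, 0, -4.8], [0, 0, 0], 50], [[0, 0, -5.4], [0, 0, 0], 50], [[0, 0, -5.4], [0, 0, 0], 50]])

```text
time: 17.85
tool_pos: [0.4742, -0.3185, 0.2314]
tool_rot: [0.0, 0.81, -0.587, 0.002]
contact_force: [-0.1, -0.6, -0.3]
gripper_width: 0.505
grasp_force: 0.0
```

Run:
```python
from h import *
im,d=grab('wrist'); s=state(); print(s['tool_pos'],s['contact_force'],s['time'])
im2,_=grab('side'); c=np.zeros((480,800,3),np.uint8); c[:,:400]=im[:,120:520]; c[:,400:]=cv2.resize(im2[200:440,200:400],(400,480),interpolation=cv2.INTER_CUBIC)
save(c,'w7.png')
```

```text
[ 0.47358626 -0.31794814  0.22960752] [-0.35933697  0.56758039 -1.01509737] 17.9
```

View pics/w7.png

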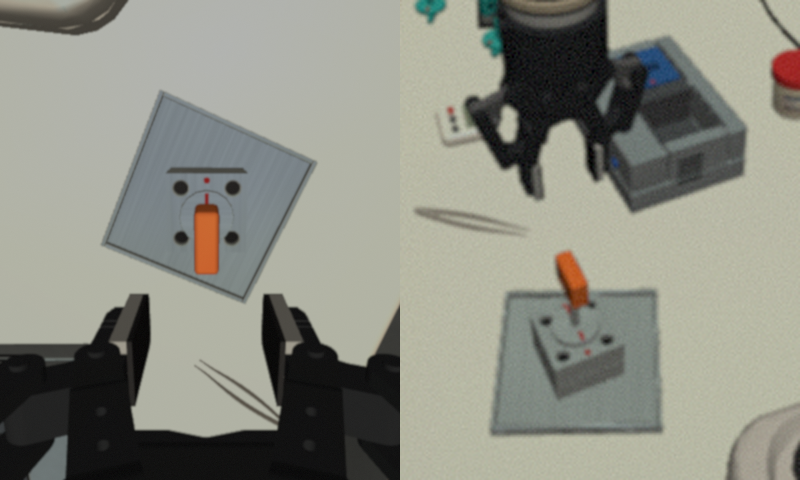

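The block sits flat in the tray with the puller standing locked in it: its line at (326,200) points at the dot (327,180). The blue block is still in its well and the gripper is clear.

```bash
python3 -c "
from plant import *
print(job_done())"
```

```text
the job is handed in; nothing more can be done
None
```

The bare-metal block was pulled with the locked puller and is standing flat in the steel tray, puller still locked and upright in it; the blue block stayed in its well, I never went near the cups, and I handed the job in at about 18 s.

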